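Release the dust tray of a downdraft sanding box

TASK

The dust tray of the sanding box is due for emptying: take the square-handled release pin out of the wooden tool block, press the button at the bottom of the small hole in the tray's lip with it and, keeping the button down, gently draw the tray out with the pin until it is fully out and locked open. Then put the pin back into its hole in the block, fully home, and leave everything else where it is.

Things in the scene. Friction and masses are not known exactly. Their poses are not given: they have to be found in the camera images.
- sanding_box: downdraft sanding box, does not move: grey housing 200 (x) x 170 (y) x 70 mm high, perforated aluminium top, black hose port at the back; origin under the centre of the housing on the table. Its own -x axis points out of its front (at x = -100 mm), which faces the robot within about 0.3 rad
- dust_tray (a joint): how far the tray is out, m: 0 shut, 0.055 end stop; it runs level along the box's own -x. The latch has notches at 0, 0.027 (half out) and 0.054 (fully out) and catches in any of them if the button is up. Sliding friction about 2 N. The plastic tray front is 110 mm wide, sticks out 36 mm from the housing, and must never get more than 13 N from the pin, down or sideways
- button_hole (a point): centre of the mouth of the hole in the tray lip's top, moves with the tray; 56 mm above the table. Round, vertical, 9 mm wide, countersunk to 14 mm. Its sprung steel button lies 6 to 18 mm below the mouth (differs from box to box, must be felt); gives from 1.6 N on, 0.9 N more per mm; latch free after 4 mm (5.2 N), hard bottom at 5.5 mm (6.5 N); springs up when let go
- release_pin: the release pin: square wooden handle 15 x 15 x 45 mm, below it a brass collar 13 mm wide, 7 mm high, and a blunt steel pin 5 mm thick, 44 mm long. Origin on its axis at the collar's underside, z up along the handle (7 to 52 mm above the origin), x and y square to the handle's flats. Stands upright in one of the tool block's two holes; 45 g
- pin_tip (a point): the end of the release pin's steel pin, 44 mm below its origin
- prick_awl: a prick awl with a round, mushroom-shaped wooden handle 29 mm wide and 46 mm high; stands in the other hole of the block, origin at the underside of its collar. Not needed
- tool_block: light wooden tool block, 44 (x) x 116 (y) x 48 mm high, does not move; origin under its centre on the table, long side along its own y. It has two vertical holes 9 mm wide and 44 mm deep, countersunk to 13 mm, on its centre line 30 mm either side of the centre
- pin_hole_a (a point): centre of the mouth of the block's hole at y = +30 mm, on its top face 48 mm up
- pin_hole_b (a point): centre of the mouth of the block's hole at y = -30 mm, on its top face 48 mm up
- gypsum_star: a gypsum star, 84 mm wide, 18 mm high, on top of the sanding box, origin under its centre. Not to be moved
- sanding_block: a cork sanding block 54 x 98 x 28 mm on the table. Not to be moved
- gypsum_heart: a small gypsum heart, 52 x 58 x 16 mm, on the table. Not to be moved
There are look-alikes about, which are no part of the job. What is shaped like the tool_block but green or red is not meant.

How it is judged (in metres and radians):
On the way, in this order (a step that is already met when the one before it is completed fails the run):
1. the release pin is down the hole and presses the button (z of pin_tip in the frame of button_hole below -0.008 m and contact force between release_pin and dust_tray above 2.5 N), for 0.1 s.
2. the tray is fully out (value of joint dust_tray above 0.053 m), for 0.2 s.
At the end, for the whole second after the job is handed in: Tray out by more than 53 mm (locked in its last notch); release pin at rest and upright (0.12 rad) in a hole of the block, tip within 5 mm of the hole's axis and at most 8 mm above the table; prick awl within 10 mm of its start (value of joint dust_tray above 0.053 m and z of pin_tip in the frame of tool_block below 0.008 m and x of pin_tip in the frame of tool_block between -0.005 and 0.005 m and (horizontal distance between pin_tip and pin_hole_a below 0.005 m or horizontal distance between pin_tip and pin_hole_b below 0.005 m) and angle between release_pin's own z axis and vertical below 0.12 rad and linear speed of release_pin below 0.02 m/s and distance of prick_awl from where it was at the start of the episode below 0.01 m); the robot touches nothing.
It fails at once if the pin loads the plastic tray or its button with more than 13 N (contact force between release_pin and dust_tray above 13 N).
It fails at once if a bystander (gypsum star, sanding block, gypsum heart) is moved by more than 15 mm (distance of any of gypsum_star, sanding_block, gypsum_heart from where it was at the start of the episode above 0.015 m).
It fails at once if the prick awl is moved by more than 20 mm (distance of prick_awl from where it was at the start of the episode above 0.02 m).
It also fails if it takes over 64 s, if anything falls off the work surface, if the arm or the gripper's body presses on something with over 40 N, if the wrist force passes 120 N, or if a joint passes its speed limit or range.

ROBOT

A 6-joint arm with a two-finger parallel gripper is mounted at the origin on a cart in front of the work surface, level with it; the furniture and walls round the work are solid. World frame = base frame: x ahead of the robot, y to its left, z up, the work surface at z = 0. Lengths are in mm, angles in degrees, forces in N, time in s.
With the tool pointing down it reaches from about 375 to 750 mm from the base axis. Payload 9 kg.
Tool frame: the origin (TCP) lies on the front face of the gripper's body, between the roots of the fingers; the fingertips stand 73 mm ahead of it and the grasp point (between the pads) lies 54 mm ahead of it; z points along the fingers, y is the line along which they close (so a half turn about z gives the same grasp; the last joint's range is limited). The gripper opens to 85 mm and grips with 20 to 120 N. Pads are 22 mm wide; open, the fingers measure 114 mm over their backs; the gripper's body (76 mm by 85 mm) begins 54 mm behind the grasp point. The pads swing forward as they close: fully open they stand 13 mm farther back than shut.
Start: joints at [-80.942, 5.964, 5.575, 89.605, 0, 77.527], TCP at [220.221, -558.15, 303.931] pointing down, gripper open.
Joint ranges: [-171.21, 171.21], [-48.23, 106.86], [-62.78, 66.21], [-105.2, 120.99], [-86.42, 89.51], [-180, 180]. Speed limits (degrees/s): [127.2, 127.2, 147.25, 180, 180, 180].

INTERFACE

Orientations are given as [roll, pitch, yaw] about the fixed x, y, z axes, in that order (R = Rz(yaw) Ry(pitch) Rx(roll)).
In Python, from station import manip gives the robot as it stands.
- The arm moves only by the shell command python3 -m handwheel 'ROWS' [OPENING] [FORCE]. ROWS is JSON, a list of rows, each a list of 4 numbers: the shift along the tool's x, y, z in units of 30 mm (1.0 is 30 mm), then the turn about the tool's z in units of 6 degrees (1.0 is 6 degrees). In form: [[tx, ty, tz, twist], ...]. A call has 1 to 20 rows; each row shifts and turns the commanded pose from where the row before left it, along the tool's axes as they then stand; what a row does not reach is not made up. A row lasts 1/10 s, in which the tool goes at most 50 mm and 8.59 degrees, less where a joint would pass 70% of its speed; a pose out of reach is approached as far as the arm can. A call is refused whole if a number of a shift passes 1 or a number of a turn 1, either way. A call with a gripper value outside its range is refused whole. OPENING is the opening in per cent of the stroke, from 0 (shut) to 100 (fully open), set as the call begins (- or left out, the last holds). The fingers move at their own pace and stop on an object; FORCE is the grip in N (left out, the last holds). Time passes only in rows, so rows that do not move let the fingers close. It gives the time, the measured TCP pose, the force, the opening and the grip force at its end, in the units of the state.
- manip.read_state(): the state, without advancing time (a new reading comes with each control period).
- manip.get_image(name): name is "scene" or "top" or "wrist"; returns a dict with "frame" (400x640x3 uint8, blue, green, red), "z_map" (400x640 float32, mm along the optical axis (not along the pixel's ray), 0 where there is no reading), "K" (3x3 intrinsics, pixels), "R" (3x3) and "t" (3): a world point X has camera coordinates R X + t; the wrist camera has in their place "tool_from_camera" (4x4, takes a point from camera to tool coordinates, whose origin is the TCP and whose axes are the flange's). Camera axes: x right, y down, z forward; pixel columns grow to the right and rows downward; lengths in mm; the calibration is good to about 2 mm. The wrist camera is an equidistant fisheye: a pixel r from the principal point sees the ray r / f radians off the axis. A picture is of the moment at which its call begins: read the wrist's pose just before it.
- manip.close_job(): hands the job in; it is judged then, once.
Trained networks look in a picture, given as the dict that the camera call returned (one of the last four; its "shot" number tells which), for a name from the list of things; names that differ only in an ending like _2 or _b are one class to them, and where a whole thing is asked for, a point or a joint stands for the part that bears it (a point fixed in the world has none). Each returns a list of dicts, best first, with "conf" (0 to 1); they miss things now and then, are a little off and sometimes report something else, mostly with a low value. They report only what shows in the picture. A call takes as long as a camera call. They do not tell look-alikes from the thing itself.
- manip.recognise(picture, target): "box" ([centre column, centre row, width, height] in pixels, round what is visible of it).
- manip.masks_of(picture, target): "mask" (400x640 bool, what is visible of it) and "box" ([centre column, centre row, width, height] in pixels, round what is visible of it).
- manip.pinpoint(picture, target): "point" ([column, row] in pixels: a listed point, or the origin of a listed thing).
The state is a dict: "time_s": time; "qpos": joint angles; "joint_vel": joint speeds; "joint_torque": joint torques, N m; "position": TCP position; "orientation": TCP orientation; "force": force on the tool from outside, world axes, zero at the start; "moment": the same for the moment, N m; "opening": finger opening in mm; "grip_force": force on a finger pad.
Only numpy, scipy, OpenCV 4.12 (cv2) and the standard library are available. Lean on these libraries where they do the work, as an engineer would, in place of code of your own. Each camera call takes 0.05 s, during which the arm holds its last target. There are 200 camera calls.

## Working session

There is one attempt and no reset: what is moved stays moved. The work goes in short steps, Python scripts to look and compute and a shell command to move; the robot and the scene stay as the last step left them, time stands still between calls to the robot, and variables do not carry over. Pictures are saved under pics/ and viewed, at most 10 in all, crops included, and the job is handed in when it is done.

```bash
mkdir -p pics
cat > h.py <<'E'
import numpy as np, cv2
from scipy.spatial.transform import Rotation as Ro
from station import manip
def ray(p,u,v):
    K=p["K"]; return np.array([(u-K[0,2])/K[0,0],(v-K[1,2])/K[1,1],1.])
def at_z(p,u,v,z):
    R=np.array(p["R"]);t=np.array(p["t"]).ravel(); c=-R.T@t; d=R.T@ray(p,u,v); return c+d*(z-c[2])/d[2]
def tool(s):
    return Ro.from_euler('xyz',s["orientation"],degrees=True).as_matrix(),np.array(s["position"])
def wray(p,s,u,v):
    K=p["K"];a=np.array([(u-K[0,2])/K[0,0],(v-K[1,2])/K[1,1]]);th=np.hypot(*a)
    d=np.r_[a/max(th,1e-9)*np.sin(th),np.cos(th)]; M=np.array(p["tool_from_camera"]);R,t=tool(s)
    return R@M[:3,3]+t, R@M[:3,:3]@d
def w_at_z(p,s,u,v,z):
    c,d=wray(p,s,u,v); return c+d*(z-c[2])/d[2]
E
python3 - <<'E'
from h import *
s=manip.read_state();print(s["position"],s["orientation"],s["opening"])
for n in("scene","top"):
    p=manip.get_image(n);cv2.imwrite(f"pics/{n}1.png",p["frame"])
    for t,z in(("release_pin",48),("prick_awl",48),("tool_block",0),("sanding_box",0),("button_hole",56),("pin_hole_a",48),("pin_tip",4),("gypsum_star",70)):
        for r in manip.pinpoint(p,t)[:3]:
            u,v=r["point"];print(n,t,round(r["conf"],2),np.round([u,v]),np.round(at_z(p,u,v,z),1))
E
```

```text
[ 220.19780009 -557.8721523   303.12585579] [-1.79924657e+02 -1.53622763e-02  2.15355512e+01] 85.52664283420346
scene release_pin 0.68 [363. 190.] [ 489.6 -311.9   48. ]
scene prick_awl 0.67 [379. 182.] [ 465.5 -371.3   48. ]
scene tool_block 0.79 [368. 201.] [ 479.8 -334.5    0. ]
scene tool_block 0.68 [384. 167.] [ 504.2 -520.7    0. ]
scene sanding_box 0.9 [254. 230.] [694.3 -77.5   0. ]
scene sanding_box 0.65 [381. 185.] [ 477.2 -422.     0. ]
scene button_hole 0.94 [286. 238.] [572.2 -36.8  56. ]
scene pin_hole_a 0.93 [378. 180.] [ 472.3 -375.5   48. ]
scene pin_hole_a 0.64 [365. 188.] [ 490.  -325.5   48. ]
scene pin_hole_a 0.55 [377. 154.] [ 525.8 -502.4   48. ]
scene gypsum_star 0.71 [246. 208.] [709.9 -73.6  70. ]
top release_pin 0.58 [373. 219.] [ 484.1 -297.4   48. ]
top prick_awl 0.51 [402. 223.] [ 472.8 -369.3   48. ]
top tool_block 0.8 [388. 224.] [ 475.4 -341.6    0. ]
top tool_block 0.67 [456. 213.] [ 499.3 -518.3    0. ]
top tool_block 0.56 [438. 276.] [ 339.4 -464.2    0. ]
top sanding_box 0.92 [281. 152.] [671.3 -67.3   0. ]
top button_hole 0.6 [266. 190.] [562.1 -33.4  56. ]
top pin_hole_a 0.98 [428. 267.] [ 364.4 -426.1   48. ]
top pin_hole_a 0.79 [403. 221.] [ 477.  -371.2   48. ]
top pin_hole_a 0.71 [453. 282.] [ 328.1 -484.1   48. ]
```

Run:
```python
import cv2,numpy as np
a=cv2.imread("pics/scene1.png")[110:310,180:460];b=cv2.imread("pics/top1.png")[100:300,220:500]
cv2.imwrite("pics/c1.png",cv2.resize(np.vstack([a,b]),None,fx=1.5*1,fy=1.5*1) if 0 else cv2.resize(np.hstack([a[:,:],b]),(800,286)))
```

```text
(no output)
```

View pics/c1.png

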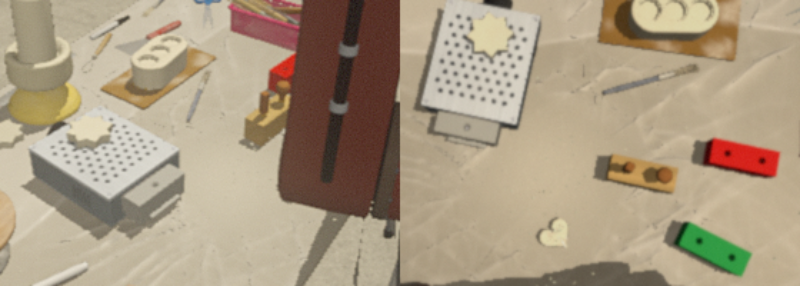

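```bash
python3 -m handwheel '[[0.85,-0.34,0,0],[0.85,-0.34,0,0],[0.85,-0.34,0,0],[0.85,-0.34,0,0],[0.85,-0.34,0,0],[0.85,-0.34,0,0],[0.85,-0.34,0,0],[0.85,-0.34,0,0],[0.85,-0.34,0,0],[0.85,-0.34,0,0],[0.85,-0.34,0,0],[0.85,-0.34,0.3,0],[0.5,-0.2,0.5,0],[0,0,0,0]]' 100
python3 - <<'E'
from h import *
s=manip.read_state();print(s["position"],s["orientation"],s["force"])
p=manip.get_image("wrist");cv2.imwrite("pics/w1.png",p["frame"]);print(p["tool_from_camera"],p["K"])
for t,z in(("release_pin",48),("prick_awl",48),("pin_hole_a",48),("tool_block",0)):
    for r in manip.pinpoint(p,t)[:3]:
        u,v=r["point"];print(t,round(r["conf"],2),np.round([u,v]),np.round(w_at_z(p,s,u,v,z),1))
m=manip.masks_of(p,"release_pin")
for r in m: print(r["conf"],r["box"])
E
```

```text
time_s: 2.3
position: [472.1, -319.1, 277.2]
orientation: [-179.8, 0.1, 21.7]
force: [0.1, -0.3, 0.5]
opening: 85.3
grip_force: 0.0
[ 472.14246678 -319.10713713  277.17255889] [-1.79814862e+02  6.37572022e-02  2.16636949e+01] [ 0.06262414 -0.31810651  0.46556831]
[[ 3.61030913e-04 -9.55475147e-01 -2.95071368e-01  7.53725802e+01]
 [ 9.99999551e-01  6.03629104e-04 -7.31083664e-04  5.63023418e-01]
 [ 8.76645937e-04 -2.95070971e-01  9.55474936e-01 -6.94330342e+01]
 [ 0.00000000e+00  0.00000000e+00  0.00000000e+00  1.00000000e+00]] [[309.70691629   0.         319.17107605]
 [  0.         309.70691629 199.25789434]
 [  0.           0.           1.        ]]
release_pin 0.78 [321. 165.] [ 489.6 -314.1   48. ]
prick_awl 0.68 [364. 200.] [ 472.5 -367.4   48. ]
pin_hole_a 0.79 [474. 205.] [ 513.4 -486.    48. ]
pin_hole_a 0.74 [502. 236.] [ 493.8 -545.7   48. ]
pin_hole_a 0.72 [373. 300.] [ 364.  -430.4   48. ]
tool_block 0.86 [380. 289.] [ 354.6 -453.1    0. ]
tool_block 0.85 [473. 207.] [ 506.6 -518.3    0. ]
tool_block 0.62 [339. 176.] [ 477.1 -341.4    0. ]
0.68 [317.6, 175.8, 24.3, 31.7]
```

View pics/w1.png

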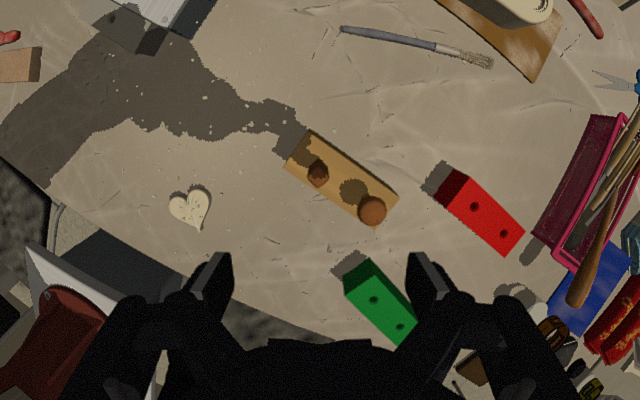

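```bash
cat >> h.py <<'E'
def rectify(p,s,c,z,half=30,k=10):
    # world-aligned ortho view at height z: columns = +x world, rows = -y (up = +y), k px/mm
    n=2*half*k; g=(np.arange(n)-n/2)/k
    X,Y=np.meshgrid(c[0]+g,c[1]-g); P=np.stack([X,Y,np.full_like(X,z)],-1)
    R,t=tool(s); M=np.array(p["tool_from_camera"])
    Q=((P-t)@R-M[:3,3])@M[:3,:3]
    r=np.hypot(Q[...,0],Q[...,1]);th=np.arctan2(r,Q[...,2]);K=p["K"]
    return cv2.remap(p["frame"],(K[0,2]+K[0,0]*th*Q[...,0]/r).astype('f4'),(K[1,2]+K[1,1]*th*Q[...,1]/r).astype('f4'),cv2.INTER_CUBIC)
E
python3 - <<'E'
from h import *
s=manip.read_state();p=manip.get_image("wrist")
a=rectify(p,s,(488,-312),100,30,10);b=rectify(p,s,(480,-340),48,60,5)
a=cv2.resize(a,(400,400));b=cv2.resize(b,(400,400));cv2.imwrite("pics/r1.png",cv2.convertScaleAbs(np.hstack([a,b]),alpha=1.7,beta=20))
E
```

```text
(no output)
```

View pics/r1.png

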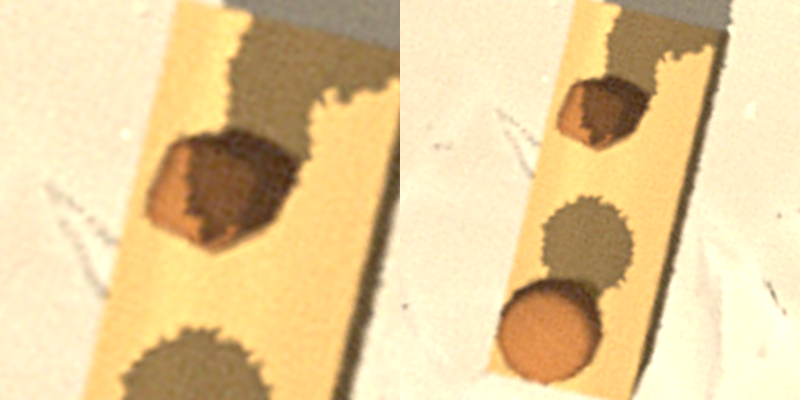

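```bash
python3 -m handwheel '[[0.3,-0.03,0.2,0],[0.3,-0.02,0.2,0],[0,0,0.2,-1],[0,0,0.2,-1],[0,0,0.2,-1],[0,0,0.2,-1],[0,0,0.2,-1],[0,0,0.2,-1],[0,0,0.1,-1],[0,0,0,-1],[0,0,0,-1],[0,0,0,0],[0,0,0,0]]'
python3 - <<'E'
from h import *
s=manip.read_state();print(s["position"],s["orientation"],s["qpos"])
p=manip.get_image("wrist")
for t,z in(("release_pin",48),("prick_awl",48)):
    for r in manip.pinpoint(p,t)[:2]:
        u,v=r["point"];print(t,round(r["conf"],2),np.round([u,v]),np.round(w_at_z(p,s,u,v,z),1))
a=rectify(p,s,(488,-312),100,20,15);b=rectify(p,s,(480,-340),48,60,5)
a=cv2.resize(a,(400,400));b=cv2.resize(b,(400,400));cv2.imwrite("pics/r2.png",cv2.convertScaleAbs(np.hstack([a,b]),alpha=1.7,beta=20))
E
```

```text
time_s: 3.95
position: [488.2, -312.6, 228.5]
orientation: [-180.0, -0.0, 75.4]
force: [-0.2, 0.2, 0.3]
opening: 85.2
grip_force: 0.0
[ 488.19993923 -312.57489983  228.48386348] [-1.79985372e+02 -9.25488010e-03  7.53771790e+01] [-4.55486205e+01  2.36183189e+00 -6.01987913e+00  8.16355934e+01
  4.21581443e-04  5.90741992e+01]
release_pin 0.91 [318. 196.] [ 487.3 -311.2   48. ]
prick_awl 0.83 [317. 256.] [ 472.3 -366.6   48. ]
```

View pics/r2.png

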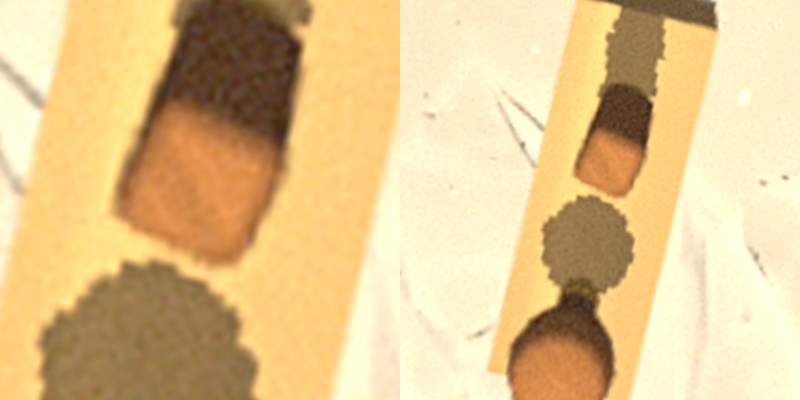

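```bash
python3 -m handwheel '[[0,0,0,1],[0,0,0,0.65],[0.06,-0.03,0.3,0],[0,0,0.5,0],[0,0,0.5,0],[0,0,0.5,0],[0,0,0.5,0],[0,0,0.4,0],[0,0,0.3,0],[0,0,0.15,0],[0,0,0,0],[0,0,0,0]]' 100
python3 -m handwheel '[[0,0,0,0],[0,0,0,0],[0,0,0,0],[0,0,0,0],[0,0,0,0],[0,0,0,0],[0,0,0,0],[0,0,0,0],[0,0,0,0],[0,0,0,0]]' 0 80
```

```text
time_s: 5.3
position: [488.0, -311.1, 134.9]
orientation: [180.0, 0.0, 65.6]
force: [-0.2, 0.7, 0.2]
opening: 85.2
grip_force: 0.0
time_s: 6.3
position: [487.9, -311.0, 134.6]
orientation: [180.0, 0.0, 65.6]
force: [0.3, -0.1, 3.4]
opening: 14.2
grip_force: 77.9
```

```bash
python3 -m handwheel '[[0,0,-0.1,0],[0,0,-0.2,0],[0,0,-0.3,0],[0,0,-0.4,0],[0,0,-0.5,0],[0,0,-0.5,0],[0,0,-0.5,0],[0,0,-0.5,0],[0,0,-0.5,0],[0,0,0,0]]'
python3 -m handwheel '[[0.3,-0.05,0,0],[0.5,-0.09,0,0],[0.7,-0.12,0,0],[0.7,-0.12,0,0],[0.7,-0.12,0,0],[0.7,-0.12,0,0],[0.7,-0.12,0,0],[0.7,-0.12,0,0],[0.7,-0.12,0,0],[0.7,-0.12,0,0],[0.7,-0.12,0,0],[0.6,-0.11,0,0],[0.3,-0.07,0,0],[0.1,-0.03,0,0],[0,0,0,0],[0,0,0,0]]'
python3 - <<'E'
from h import *
s=manip.read_state();print(s["position"],s["orientation"],s["opening"])
p=manip.get_image("wrist");cv2.imwrite("pics/w3.png",p["frame"])
for t,z in(("button_hole",56),("pin_tip",114),("sanding_box",0),("dust_tray",56)):
    for r in manip.pinpoint(p,t)[:2]:
        u,v=r["point"];print(t,round(r["conf"],2),np.round([u,v]),np.round(w_at_z(p,s,u,v,z),1))
a=cv2.resize(rectify(p,s,(567,-40),56,60,5),(400,400));cv2.imwrite("pics/r3.png",np.hstack([a,cv2.resize(p["frame"],(400,400))]))
E
```

```text
time_s: 7.3
position: [488.5, -311.6, 242.3]
orientation: [179.8, 0.1, 65.6]
force: [0.7, -0.5, -0.8]
opening: 13.8
grip_force: 77.9
time_s: 8.9
position: [548.8, -72.3, 239.2]
orientation: [-180.0, 0.0, 65.6]
force: [0.8, 0.2, -1.2]
opening: 13.4
grip_force: 77.9
[548.82623504 -72.27333631 239.22945284] [-1.79993828e+02  1.73096192e-02  6.56074992e+01] 13.441131417857667
button_hole 0.97 [319. 150.] [565.  -36.7  56. ]
pin_tip 0.81 [321. 215.] [551.9 -69.2 114. ]
sanding_box 0.55 [436. 122.] [685.4 -64.9   0. ]Traceback (most recent call last):
  File "<stdin>", line 5, in <module>
ValueError: it knows: button_hole, gypsum_heart, gypsum_star, pin_hole, pin_tip, prick_awl, release_pin, sanding_block, sanding_box, tool_block
```

Run:
```python
from h import *
s=manip.read_state();print(s["position"])
p=manip.get_image("wrist")
a=cv2.resize(rectify(p,s,(567,-40),56,80,5),(400,400));f=cv2.resize(p["frame"][60:310,195:445],(400,400));cv2.imwrite("pics/r3.png",cv2.convertScaleAbs(np.hstack([a,f]),alpha=1.4,beta=15))
for q in range(1):
    m=manip.pinpoint(p,"pin_tip");print([(r["point"],r["conf"]) for r in m[:2]])
```

```text
[548.92709134 -72.37608496 239.36856468]
[([321.1, 217.4], 0.91)]
```

View pics/r3.png

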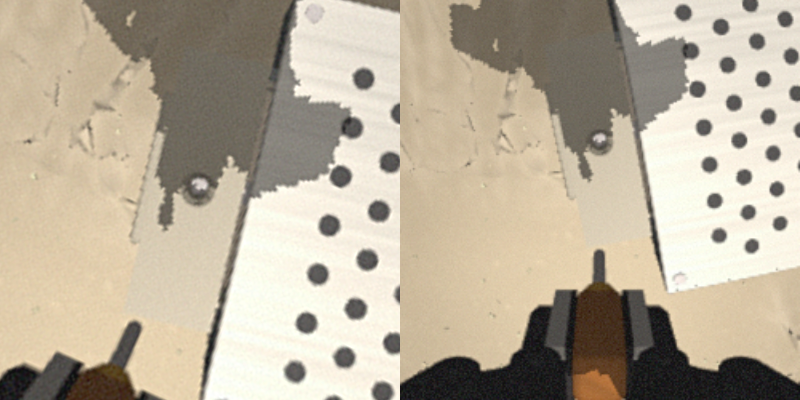

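```bash
python3 -m handwheel '[[0.35,0,0,0],[0.5,0,0,0],[0.35,0,0.2,0],[0.15,0,0.4,0],[0,0,0.4,0],[0,0,0.25,0],[0,0,0,0],[0,0,0,0]]'
python3 - <<'E'
from h import *
s=manip.read_state();print(s["position"],s["orientation"],s["force"])
p=manip.get_image("wrist");z=s["position"][2]
for t,zz in(("button_hole",56),("pin_tip",z-130.6)):
    for r in manip.pinpoint(p,t)[:2]:
        u,v=r["point"];w=w_at_z(p,s,u,v,zz);R,T=tool(s);print(t,round(r["conf"],2),[u,v],np.round(w,1),"tool",np.round(R.T@(w-T),1))
f=cv2.resize(p["frame"][130:290,240:400],(480,480));cv2.imwrite("pics/r4.png",cv2.convertScaleAbs(f,alpha=1.6,beta=20))
E
```

```text
time_s: 10.0
position: [565.5, -35.2, 201.7]
orientation: [-180.0, 0.0, 65.6]
force: [0.9, -0.1, 0.1]
opening: 14.0
grip_force: 77.9
[565.48442085 -35.21975385 201.66992081] [-1.79975540e+02  1.21419775e-02  6.56063571e+01] [ 0.93395838 -0.10573754  0.0672994 ]
button_hole 0.77 [321.2, 210.1] [567.2 -35.6  56. ] tool [  0.4   1.8 145.7]
pin_tip 0.78 [322.1, 216.6] [567.9 -35.4  71.1] tool [  0.8   2.3 130.6]
pin_tip 0.25 [522.9, 186.5] [720.7 -79.4  71.1] tool [ 23.9 159.7 130.5]
```

View pics/r4.png

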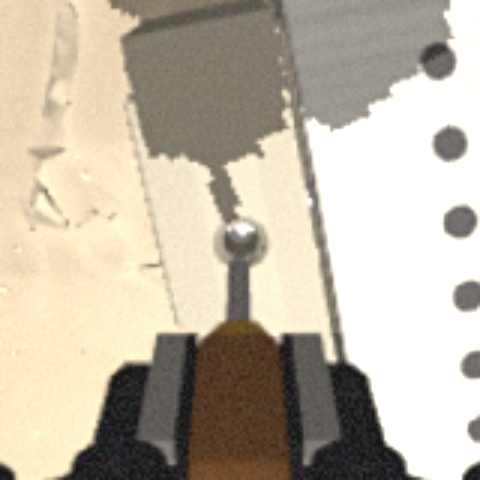

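```bash
python3 -m handwheel '[[0,0.02,0.1,0],[0,0,0.1,0],[0,0,0.1,0],[0,0,0.1,0],[0,0,0.1,0],[0,0,0,0],[0,0,0,0]]'
python3 -m handwheel '[[0,0,0.08,0],[0,0,0.08,0],[0,0,0,0]]'
```

```text
time_s: 10.85
position: [566.2, -35.2, 186.8]
orientation: [-180.0, 0.0, 65.6]
force: [0.2, -0.1, -0.3]
opening: 14.2
grip_force: 77.9
time_s: 11.15
position: [566.1, -35.1, 181.6]
orientation: [-180.0, 0.0, 65.6]
force: [0.1, 0.0, -0.7]
opening: 13.6
grip_force: 77.9
```

```bash
python3 -m handwheel '[[0,0,0.04,0],[0,0,0.04,0],[0,0,0,0],[0,0,0,0]]'
python3 - <<'E'
from h import *
for i in range(3):
    s=manip.read_state();print(np.round(s["force"],2))
E
```

```text
time_s: 11.55
position: [566.2, -35.2, 179.7]
orientation: [180.0, 0.0, 65.6]
force: [-0.1, 0.5, 0.1]
opening: 14.3
grip_force: 77.9
[-0.12  0.51  0.09]
[-0.12  0.51  0.09]
[-0.12  0.51  0.09]
```

```bash
python3 -m handwheel '[[0,0,0.04,0],[0,0,0.04,0],[0,0,0,0]]'
python3 -m handwheel '[[0,0,0.04,0],[0,0,0.04,0],[0,0,0,0]]'
```

```text
time_s: 11.85
position: [566.2, -35.2, 177.0]
orientation: [-180.0, 0.0, 65.6]
force: [0.6, 0.7, -0.3]
opening: 14.0
grip_force: 77.9
time_s: 12.15
position: [566.3, -35.2, 175.0]
orientation: [180.0, 0.0, 65.6]
force: [-0.0, 0.8, 1.9]
opening: 14.2
grip_force: 77.9
```

```bash
python3 -m handwheel '[[0,0,0.03,0],[0,0,0.03,0],[0,0,0,0]]'
```

```text
time_s: 12.45
position: [566.4, -35.2, 173.2]
orientation: [180.0, 0.0, 65.6]
force: [-0.5, 0.3, 3.1]
opening: 14.1
grip_force: 77.9
```

```bash
python3 -m handwheel '[[0,0,0.04,0],[0,0,0.04,0],[0,0,0,0],[0,0,0,0]]'
```

```text
time_s: 12.85
position: [566.4, -35.2, 170.9]
orientation: [180.0, -0.0, 65.6]
force: [-1.7, 1.1, 5.5]
opening: 14.3
grip_force: 78.2
```

```bash
python3 -m handwheel '[[0,0,0,0]]'
```

```text
time_s: 12.95
position: [566.4, -35.2, 170.9]
orientation: [180.0, 0.0, 65.6]
force: [-0.5, 0.0, 5.3]
opening: 14.0
grip_force: 78.2
```

```bash
python3 -m handwheel '[[-0.01,-0.05,0.01,0],[-0.01,-0.05,0,0],[0,0,0,0]]'
```

```text
time_s: 13.25
position: [564.0, -34.7, 171.1]
orientation: [179.9, -0.0, 65.6]
force: [0.6, -0.5, 5.5]
opening: 14.0
grip_force: 78.2
```

```bash
python3 -m handwheel '[[-0.006,-0.03,0,0],[-0.006,-0.03,0,0],[0,0,0,0]]'
```

```text
time_s: 13.55
position: [562.3, -34.3, 171.1]
orientation: [179.9, -0.0, 65.6]
force: [1.7, -0.4, 5.1]
opening: 14.1
grip_force: 78.2
```

```bash
python3 -m handwheel '[[-0.006,-0.03,0.015,0],[-0.006,-0.03,0,0],[0,0,0,0]]'
```

```text
time_s: 13.85
position: [560.5, -33.9, 170.7]
orientation: [179.9, -0.0, 65.6]
force: [2.2, -0.4, 4.8]
opening: 13.8
grip_force: 78.2
```

```bash
python3 -m handwheel '[[-0.006,-0.03,0,0],[-0.006,-0.03,0,0],[0,0,0,0]]'
```

```text
time_s: 14.15
position: [558.7, -33.5, 170.7]
orientation: [179.9, -0.0, 65.6]
force: [1.8, -0.0, 5.1]
opening: 13.7
grip_force: 78.3
```

```bash
python3 -m handwheel '[[-0.01,-0.05,0.01,0],[-0.012,-0.06,0,0],[-0.012,-0.06,0,0],[-0.012,-0.06,0,0],[-0.012,-0.06,0,0],[-0.012,-0.06,0,0],[-0.012,-0.06,0,0],[-0.012,-0.06,0,0],[0,0,0,0]]'
```

```text
time_s: 15.05
position: [544.6, -30.2, 170.4]
orientation: [179.9, -0.0, 65.6]
force: [1.7, 0.1, 5.2]
opening: 14.1
grip_force: 78.3
```

```bash
python3 -m handwheel '[[-0.012,-0.06,0,0],[-0.012,-0.06,0,0],[-0.012,-0.06,0,0],[-0.012,-0.06,0,0]]'
```

```text
time_s: 15.45
position: [537.7, -28.6, 170.5]
orientation: [179.8, -0.0, 65.6]
force: [2.7, 0.3, 6.3]
opening: 13.9
grip_force: 78.3
```

```bash
python3 -m handwheel '[[-0.008,-0.04,0,0],[-0.008,-0.04,0,0],[0,0,0,0]]'
```

```text
time_s: 15.75
position: [535.1, -28.0, 170.4]
orientation: [179.9, -0.0, 65.6]
force: [1.5, -0.2, 6.3]
opening: 14.0
grip_force: 78.4
```

```bash
python3 -m handwheel '[[-0.008,-0.04,0,0],[-0.008,-0.04,0,0],[0,0,0,0]]'
```

```text
time_s: 16.05
position: [532.8, -27.4, 170.4]
orientation: [179.9, -0.0, 65.6]
force: [1.8, -0.5, 6.7]
opening: 13.8
grip_force: 78.3
```

```bash
python3 -m handwheel '[[-0.012,-0.06,-0.006,0],[-0.012,-0.06,0,0],[-0.012,-0.06,0,0],[-0.012,-0.06,0,0],[-0.012,-0.06,0,0],[0,0,0,0]]'
```

```text
time_s: 16.65
position: [523.7, -25.3, 170.5]
orientation: [179.9, -0.0, 65.6]
force: [2.0, 0.4, 6.0]
opening: 14.0
grip_force: 78.4
```

```bash
python3 -m handwheel '[[-0.012,-0.06,0,0],[-0.012,-0.06,0,0],[-0.012,-0.06,0,0],[-0.012,-0.06,0,0],[0,0,0,0]]'
```

```text
time_s: 17.15
position: [516.6, -23.7, 170.5]
orientation: [179.9, -0.0, 65.6]
force: [0.9, 0.2, 5.3]
opening: 14.0
grip_force: 78.3
```

```bash
python3 -m handwheel '[[-0.008,-0.04,0,0],[-0.008,-0.04,0,0],[-0.008,-0.04,0,0],[0,0,0,0]]'
```

```text
time_s: 17.55
position: [513.1, -22.8, 170.6]
orientation: [179.9, -0.0, 65.6]
force: [1.3, 0.4, 6.0]
opening: 14.0
grip_force: 78.4
```

```bash
python3 -m handwheel '[[-0.006,-0.03,0,0],[-0.004,-0.02,0,0],[0,0,0,0]]'
```

```text
time_s: 17.85
position: [511.8, -22.6, 170.6]
orientation: [179.8, -0.0, 65.6]
force: [2.3, 0.5, 5.6]
opening: 14.4
grip_force: 78.4
```

```bash
python3 -m handwheel '[[-0.004,-0.02,0,0],[0,0,0,0],[0,0,0,0]]'
```

```text
time_s: 18.15
position: [511.1, -22.5, 170.6]
orientation: [179.9, -0.0, 65.6]
force: [2.1, -0.5, 4.8]
opening: 14.3
grip_force: 78.4
```

```bash
python3 -m handwheel '[[-0.004,-0.02,0,0],[0,0,0,0],[0,0,0,0]]'
```

```text
time_s: 18.45
position: [510.6, -22.4, 170.6]
orientation: [179.8, -0.0, 65.6]
force: [2.3, 0.2, 6.2]
opening: 14.2
grip_force: 78.3
```

```bash
python3 -m handwheel '[[-0.004,-0.02,0,0],[0,0,0,0]]'
```

```text
time_s: 18.65
position: [510.0, -22.2, 170.6]
orientation: [179.8, -0.0, 65.6]
force: [2.6, -0.2, 6.0]
opening: 13.8
grip_force: 78.3
```

```bash
python3 -m handwheel '[[-0.004,-0.02,0,0],[0,0,0,0]]'
```

```text
time_s: 18.85
position: [509.5, -22.1, 170.6]
orientation: [179.8, -0.0, 65.6]
force: [3.4, -1.7, 5.6]
opening: 13.5
grip_force: 78.2
```

```bash
python3 -m handwheel '[[-0.003,-0.015,0,0],[0,0,0,0]]'
```

```text
time_s: 19.05
position: [509.3, -22.1, 170.7]
orientation: [179.8, -0.0, 65.6]
force: [5.9, -0.9, 4.6]
opening: 13.6
grip_force: 78.1
```

```bash
python3 -m handwheel '[[0.003,0.015,0,0],[0.002,0.01,0,0],[0,0,-0.05,0],[0,0,-0.1,0],[0,0,-0.15,0],[0,0,-0.2,0],[0,0,-0.3,0],[0,0,-0.4,0],[0,0,-0.5,0],[0,0,-0.5,0],[0,0,-0.2,0],[0,0,0,0]]'
python3 - <<'E'
from h import *
s=manip.read_state();p=manip.get_image("wrist");z=s["position"][2]
print(s["position"],s["orientation"],s["force"])
for t,zz in(("button_hole",56),("pin_tip",z-130.6)):
    for r in manip.pinpoint(p,t)[:2]:
        u,v=r["point"];w=w_at_z(p,s,u,v,zz);R,T=tool(s);print(t,round(r["conf"],2),[u,v],np.round(w,1),"tool",np.round(R.T@(w-T),1))
E
```

```text
time_s: 20.25
position: [509.2, -22.0, 243.2]
orientation: [179.9, -0.0, 65.6]
force: [-0.7, -0.3, -0.3]
opening: 13.9
grip_force: 78.8
[509.24553543 -22.00500419 243.23684478] [ 1.79887358e+02 -8.22551318e-03  6.56332584e+01] [-0.68963474 -0.26772978 -0.27980199]
button_hole 0.74 [321.4, 194.7] [511.6 -23.1  56. ] tool [ -0.    2.2 187.2]
pin_tip 0.95 [323.6, 216.0] [513.1 -22.3 112.6] tool [  1.3   3.4 130.6]
pin_tip 0.22 [321.0, 246.6] [501.9 -42.9 112.6] tool [-22.1   1.6 130.6]
```

```bash
python3 -m handwheel '[[-0.3,0.11,0,0],[-0.5,0.18,0,0],[-0.7,0.26,0,0],[-0.7,0.26,0,0],[-0.7,0.26,0,0],[-0.7,0.26,0,0],[-0.7,0.26,0,0],[-0.7,0.26,0,0],[-0.7,0.26,0,0],[-0.7,0.26,0,0],[-0.7,0.26,0,0],[-0.7,0.26,0,0],[-0.5,0.18,0,0],[-0.35,0.1,0,0],[-0.12,0,0,0],[0,0,0,0],[0,0,0,0]]'
python3 - <<'E'
from h import *
s=manip.read_state();p=manip.get_image("wrist");z=s["position"][2];print(s["position"],s["force"])
for t,zz in(("pin_hole_a",48),("pin_tip",z-130.6),("prick_awl",48)):
    for r in manip.pinpoint(p,t)[:3]:
        u,v=r["point"];w=w_at_z(p,s,u,v,zz);R,T=tool(s);print(t,round(r["conf"],2),[u,v],np.round(w,1),"tool",np.round(R.T@(w-T),1))
E
```

```text
time_s: 22.1
position: [486.9, -300.1, 241.9]
orientation: [-180.0, -0.0, 65.7]
force: [0.9, -0.6, -0.5]
opening: 13.9
grip_force: 78.8
[ 486.89175739 -300.11352122  241.88011045] [ 0.87810481 -0.58986876 -0.527179  ]
pin_hole_a 0.57 [324.3, 201.8] [ 487.8 -309.9   48. ] tool [ -8.5   4.9 193.9]
pin_hole_a 0.45 [406.9, 365.9] [ 494.9 -550.9   48. ] tool [-225.3  110.6  193.8]
pin_hole_a 0.25 [180.7, 134.3] [ 395.6 -198.    48. ] tool [  55.4 -125.2  193.9]
pin_tip 0.9 [321.3, 216.5] [ 488.9 -300.   111.3] tool [  0.9   1.8 130.6]
```

```bash
python3 -m handwheel '[[-0.2,0.1,0.2,0],[-0.11,0.06,0.4,0],[0,0,0.4,0],[0,0,0.4,0],[0,0,0.2,0],[0,0,0,0],[0,0,0,0]]'
python3 - <<'E'
from h import *
s=manip.read_state();p=manip.get_image("wrist");z=s["position"][2];print(s["position"],s["force"])
for t,zz in(("pin_hole_a",48),("pin_tip",z-130.6)):
    for r in manip.pinpoint(p,t)[:1]:
        u,v=r["point"];w=w_at_z(p,s,u,v,zz);R,T=tool(s);print(t,round(r["conf"],2),[u,v],np.round(w,1),"tool",np.round(R.T@(w-T),1))
f=cv2.resize(p["frame"][130:290,240:400],(480,480));cv2.imwrite("pics/r5.png",cv2.convertScaleAbs(f,alpha=1.6,beta=20))
E
```

```text
time_s: 23.0
position: [487.4, -311.1, 193.9]
orientation: [180.0, 0.0, 65.6]
force: [-0.5, 0.1, -0.4]
opening: 14.2
grip_force: 78.8
[ 487.36291634 -311.13744357  193.92626758] [-0.49234176  0.11493731 -0.43404674]
pin_hole_a 0.84 [318.8, 209.2] [ 487.8 -310.3   48. ] tool [  1.    0.  145.9]
pin_tip 0.79 [321.3, 217.1] [ 489.2 -311.5   63.3] tool [  0.5   1.8 130.6]
```

View pics/r5.png

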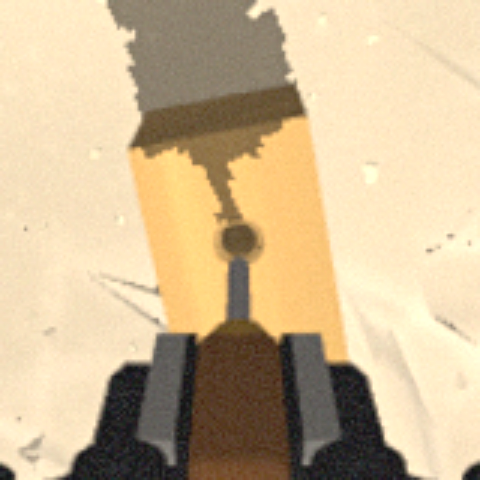

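```bash
python3 -m handwheel '[[0.01,0,0.2,0],[0,0,0.2,0],[0,0,0.2,0],[0,0,0.15,0],[0,0,0.1,0],[0,0,0,0]]'
```

```text
time_s: 23.75
position: [487.3, -310.7, 167.7]
orientation: [-180.0, -0.0, 65.6]
force: [-0.4, 0.5, -1.1]
opening: 14.3
grip_force: 78.8
```

```bash
python3 -m handwheel '[[0,0,0.15,0],[0,0,0.2,0],[0,0,0.2,0],[0,0,0.2,0],[0,0,0.1,0],[0,0,0,0],[0,0,0,0]]'
```

```text
time_s: 24.45
position: [487.5, -311.0, 142.9]
orientation: [180.0, 0.0, 65.6]
force: [0.3, 0.3, -0.4]
opening: 14.2
grip_force: 78.8
```

```bash
python3 -m handwheel '[[0,0,0.1,0],[0,0,0.08,0],[0,0,0.05,0],[0,0,0,0],[0,0,0,0]]'
```

```text
time_s: 24.95
position: [487.4, -310.9, 135.9]
orientation: [-180.0, 0.0, 65.6]
force: [-0.6, -0.1, -0.8]
opening: 13.7
grip_force: 78.8
```

```bash
python3 -m handwheel '[[0,0,0.02,0],[0,0,0.02,0],[0,0,0,0]]'
```

```text
time_s: 25.25
position: [487.5, -310.9, 134.7]
orientation: [180.0, 0.0, 65.6]
force: [0.6, 0.4, -0.3]
opening: 14.0
grip_force: 78.8
```

```bash
python3 -m handwheel '[[0,0,0.02,0],[0,0,0.02,0],[0,0,0,0]]'; python3 -m handwheel '[[0,0,0,0],[0,0,0,0],[0,0,0,0],[0,0,0,0],[0,0,0,0],[0,0,0,0],[0,0,0,0],[0,0,0,0]]' 100; python3 -m handwheel '[[0,0,-0.2,0],[0,0,-0.4,0],[0,0,-0.5,0],[0,0,-0.5,0],[0,0,-0.5,0],[0,0,-0.5,0],[0,0,-0.5,0],[0,0,-0.3,0],[0,0,0,0]]'
python3 - <<'E'
from h import *
s=manip.read_state();p=manip.get_image("wrist");print(s["position"],s["force"])
for t,zz in(("release_pin",48),("prick_awl",48)):
    for r in manip.pinpoint(p,t)[:1]:
        u,v=r["point"];print(t,round(r["conf"],2),np.round(w_at_z(p,s,u,v,zz),1))
q=manip.get_image("top")
for r in manip.pinpoint(q,"button_hole")[:1]: print(r,at_z(q,*r["point"],56))
b=cv2.resize(q["frame"][100:250,220:440],(396,270)); a=rectify(p,s,(488,-325),100,40,5)
cv2.imwrite("pics/r6.png",cv2.convertScaleAbs(np.hstack([a,cv2.resize(b,(400,400))]),alpha=1.4,beta=20))
E
```

```text
time_s: 25.55
position: [487.6, -311.0, 134.6]
orientation: [180.0, 0.0, 65.6]
force: [-2.4, 2.8, 8.3]
opening: 14.4
grip_force: 80.2
time_s: 26.35
position: [487.4, -311.0, 133.5]
orientation: [180.0, 0.0, 65.6]
force: [0.4, -0.1, -0.8]
opening: 85.3
grip_force: 0.0
time_s: 27.25
position: [488.0, -311.4, 237.3]
orientation: [179.9, 0.1, 65.6]
force: [-0.5, -0.3, -0.1]
opening: 85.5
grip_force: 0.0
[ 487.95730955 -311.41220268  237.30812165] [-0.48970057 -0.32263895 -0.07883397]
release_pin 0.62 [ 489.8 -311.6   48. ]
prick_awl 0.89 [ 474.8 -367.4   48. ]
{'point': [264.3, 211.3], 'conf': 0.97} [507.62228591 -30.23900371  56.        ]
```

View pics/r6.png

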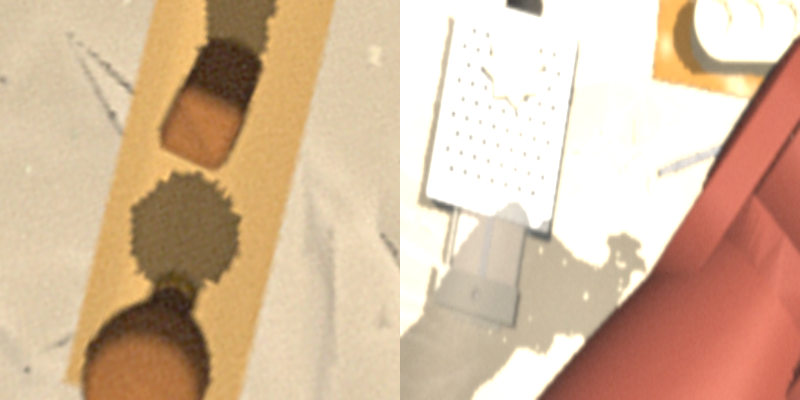

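The pin is seated and upright in its hole, the awl hasn't moved, and the tray is fully out.

```bash
python3 -c "
from station import manip
print(manip.close_job())"
```

```text
the job is handed in; nothing more can be done
None
```

The job is handed in, though it returned no verdict: by force feel and camera, the tray was drawn out to its end stop with the button held down, and the pin is fully home and upright in its hole in the tool block.

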